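# Sort the splicing spikes and hold the long one ready

### The arm

A 6-joint arm with a two-finger parallel gripper is mounted at the origin on the work surface. World frame = base frame: x ahead of the robot, y to its left, z up, the work surface at z = 0. Lengths are in mm, angles in degrees, forces in N, time in s.
With the tool pointing down it reaches from about 350 to 850 mm from the base axis. Payload 8.1 kg.
Tool frame: the origin (TCP) lies midway between the tips of the shut fingers; the grasp point (between the pads) lies 19 mm behind it (grip_point_offset is the distance from the TCP to the grasp point, in mm); x points along the fingers, z is the direction in which the jaws open and shut, and the axes are right-handed (so a half turn about x gives the same grasp; the last joint's range is limited). The gripper opens to 85 mm and grips with 20 to 120 N. Pads are 22 mm wide; open, the fingers measure 114 mm over their backs; the gripper's body (76 mm by 85 mm) begins 54 mm behind the grasp point. The pads swing forward as they close: fully open they stand 13 mm farther back than shut.
Start: joints at [-4.893, 7.471, 85.268, -0, 87.261, -4.893], TCP at [600.004, 0.022, 231.292] pointing down, gripper open.
Joint ranges: [-169.43, 169.43], [-51.17, 129.36], [1.28, 143.12], [-76.62, 256.62], [0, 156.53], [-152.29, 152.29]. Speed limits (degrees/s): [136.94, 136.94, 159.86, 180, 180, 180].

### API

Orientations are given as [roll, pitch, yaw] about the fixed x, y, z axes, in that order (R = Rz(yaw) Ry(pitch) Rx(roll)).
In Python, from bench import sense, snapshot, hand_in, grip_point_offset gives the robot as it stands.
- The arm moves only by the tool carry_out, never from a script. Its argument "rows" is one flat list of numbers, 7 for each row, row after row: the turn, a rotation vector about the tool's x, y, z in units of 8 degrees (1.0 is 8 degrees), then the shift along the tool's x, y, z in units of 25 mm (1.0 is 25 mm), then the gripper command: -1 is fully open, 1 is shut, values between are in proportion. A call has 1 to 5 rows; each row is the pose to reach, as a shift and turn from the pose commanded when the call began, along the tool's axes at that moment; what a row does not reach only later rows make up. A row lasts 1/10 s, in which the tool goes at most 50 mm and 8.59 degrees, less where a joint would pass 70% of its speed; a pose out of reach is approached as far as the arm can. A call with a gripper value outside its range is refused whole. The fingers move at their own pace and stop on an object; "force" is the grip in N (left out, the last holds). Time passes only in rows, so rows that repeat a pose let the fingers close. It gives the time, the measured TCP pose, the force and the opening at its end, in the units of the state.
- sense(): the state, without advancing time (a new reading comes with each control period).
- snapshot(name): name is "scene" or "side" or "wrist"; returns a dict with "color" (420x560x3 uint8, red, green, blue), "fx", "fy", "cx", "cy" (pixels), "rvec" (rotation vector, rad) and "tvec" (3), from world to camera coordinates, as OpenCV has them; the wrist camera has in their place "T_tool_cam" (4x4, takes a point from camera to tool coordinates, whose origin is the TCP and whose axes are the tool frame's). Camera axes: x right, y down, z forward; pixel columns grow to the right and rows downward; lengths in mm; the calibration is good to about 2 mm. A picture is of the moment at which its call begins: read the wrist's pose just before it. There is no depth.
- hand_in(): hands the job in, once; it reports no verdict.
The state is a dict: "time": time; "joint_pos": joint angles; "qd": joint speeds; "joint_efforts": joint torques, N m; "tool_pos": TCP position; "tcp_rot": TCP orientation; "ft_force": force on the tool from outside, world axes, zero at the start; "wrist_torque": the same for the moment, N m; "finger_gap": finger opening in mm.
Only numpy, scipy, OpenCV 4.12 (cv2) and the standard library are available. Lean on these libraries where they do the work, as an engineer would, in place of code of your own. Each camera call takes 0.05 s, during which the arm holds its last target.

### The job

Put the short and the middle-length splicing spikes from the bench stand upright, all the way down, into the free holes of the rack, each in the row of spikes of its own length. Then draw the longest spike out of the stand, lean it over to a slant of about 45 degrees with its point downwards, and finish still holding it raised in the gripper, with the point about 10 cm above the middle of the splicing block. Leave the two spikes already in the rack and the bottle, tin and wrench where they are.

Things in the scene. Friction and masses are not known exactly. Their poses are not given: they have to be found in the camera images.
- short_handle (a point): Splicing spike, shortest kind, 130 mm, 93 g, standing point down: round wooden handle 26 mm across, 60 mm long; below it a steel shaft 12 mm across, 70 mm long, tapering over its last 18 mm to a blunt 8 mm point. Starts in any one of the bench stand's three holes. This point is the middle of the handle, 100 mm above the point of the spike; z runs along the spike from point to handle.
- short_tip (a point): The blunt lower point of that same spike, on its axis; z runs up the spike towards the handle.
- medium_handle (a point): Splicing spike, middle kind, 160 mm, 120 g, standing point down: round wooden handle 26 mm across, 60 mm long; below it a steel shaft 12 mm across, 100 mm long, tapering over its last 18 mm to a blunt 8 mm point. Starts in any one of the bench stand's three holes. This point is the middle of the handle, 130 mm above the point of the spike; z runs along the spike from point to handle.
- medium_tip (a point): The blunt lower point of that same spike, on its axis; z runs up the spike towards the handle.
- long_handle (a point): Splicing spike, longest kind, 190 mm, 147 g, standing point down: round wooden handle 26 mm across, 60 mm long; below it a steel shaft 12 mm across, 130 mm long, tapering over its last 18 mm to a blunt 8 mm point. Starts in any one of the bench stand's three holes. This point is the middle of the handle, 160 mm above the point of the spike; z runs along the spike from point to handle.
- long_tip (a point): The blunt lower point of that same spike, on its axis; z runs up the spike towards the handle.
- short_kept_handle (a point): Splicing spike, shortest kind, 130 mm, 93 g, standing point down: round wooden handle 26 mm across, 60 mm long; below it a steel shaft 12 mm across, 70 mm long, tapering over its last 18 mm to a blunt 8 mm point. Already in its place in the rack's short row; it stays there. This point is the middle of the handle, 100 mm above the point of the spike; z runs along the spike from point to handle.
- short_kept_tip (a point): The blunt lower point of that same spike, on its axis; z runs up the spike towards the handle.
- medium_kept_handle (a point): Splicing spike, middle kind, 160 mm, 120 g, standing point down: round wooden handle 26 mm across, 60 mm long; below it a steel shaft 12 mm across, 100 mm long, tapering over its last 18 mm to a blunt 8 mm point. Already in its place in the rack's middle-length row; it stays there. This point is the middle of the handle, 130 mm above the point of the spike; z runs along the spike from point to handle.
- medium_kept_tip (a point): The blunt lower point of that same spike, on its axis; z runs up the spike towards the handle.
- stand: Bench stand, a fixed wooden block 65 x 235 x 60 mm (x, y, z) with three upright blind holes 16 mm wide and 50 mm deep in a line along its y, 85 mm apart, the middle one at its centre; spikes stand loosely on the hole floors. Origin: centre of its underside.
- rack: Spike rack, a fixed wooden block 150 x 150 x 60 mm with four upright blind holes 16 mm wide, 50 mm deep, 42.5 mm either side of its centre in x and y. The row at its -x side (nearer the robot) is for the shortest spikes, that at +x for the middle length; in each row a spike of that length fills the +y hole and the -y hole is free. Origin: centre of its underside.
- short_gap (a point): Centre of the mouth of the free hole in the rack's short row, level with the rack's top, 60 mm above the bench; z up, hole floor 50 mm below.
- medium_gap (a point): Centre of the mouth of the free hole in the rack's middle-length row, level with the rack's top, 60 mm above the bench; z up, hole floor 50 mm below.
- splice_top (a point): Centre of the top of the splicing block, a fixed low dark wooden block 100 x 100 x 40 mm with a 16 mm wide, 12 mm deep groove along its x; this point lies over the groove, 40 mm above the bench.
- bottle: Bystander: upright plastic bottle 66 mm across, 190 mm high. Origin: centre of its underside.
- tin: Bystander: closed metal tin 64 mm across, 70 mm high. Origin: centre of its underside.
- wrench_grip (a point): Bystander: a 160 mm wrench lying flat on the bench in front of the robot; this point is on its handle.
There are look-alikes about, which are no part of the job. What is shaped like the part that bears long_handle but orange or yellow is not meant.

How it is judged (in metres and radians):
On the way, in this order (a step that is already met when the one before it is completed fails the run):
1. the short and the middle-length spike stand released, fully down, in the free holes of their rows (horizontal distance between short_tip and short_gap below 0.012 m and z of short_tip in the frame of short_gap below -0.042 m and angle between each of short_tip, medium_tip's own z axis and vertical below 0.17 rad and contact force between each of short, medium and the fingers below 0.1 N and horizontal distance between medium_tip and medium_gap below 0.012 m and z of medium_tip in the frame of medium_gap below -0.042 m), for 0.2 s.
2. the longest spike has been drawn clear of the stand in the gripper (height (world z) of long_tip above 0.065 m and contact force between long and the fingers above 1 N), for 0.2 s.
At the end, for the whole second after the job is handed in: Short and middle spikes released in their rows' free holes (12 mm, 42 mm deep, 10 degrees); kept ones within 15 mm; longest held still, touching nothing else, leaning 30 to 60 degrees, point down, within 35 mm of the splicing block's middle from above, 60 to 150 mm above its top (all of step 1 and distance of each of short_kept_tip, medium_kept_tip from where it was at the start of the episode below 0.015 m and contact force between long and the fingers above 1 N and contact force between long and splice_block below 0.1 N and angle between long_tip's own z axis and vertical between 0.52 and 1.05 rad and horizontal distance between long_tip and splice_top below 0.035 m and z of long_tip in the frame of splice_top between 0.06 and 0.15 m and linear speed of long below 0.03 m/s); the arm keeps its last pose, push and grip.
It fails at once if the bottle, tin or wrench is pushed more than 40 mm (distance of any of bottle, tin, wrench_grip from where it was at the start of the episode above 0.04 m).
It fails at once if a spike already in the rack is pulled out or shifted more than 15 mm at its point (distance of any of short_kept_tip, medium_kept_tip from where it was at the start of the episode above 0.015 m).
It also fails if it takes over 72 s, if anything falls off the work surface, if the arm or the gripper's body presses on something with over 40 N, if the wrist force passes 120 N, or if a joint passes its speed limit or range.

## Working session

There is one attempt and no reset: what is moved stays moved. The work goes in short steps, Python scripts to look and compute and a tool call to move; the robot and the scene stay as the last step left them, time stands still between calls to the robot, and variables do not carry over. Pictures are saved under pics/ and viewed, and the job is handed in when it is done.

Besides the shell and the picture viewer there is one more tool, called after ">>>" as name(argument=value, ...) on one line, values as JSON. carry_out: Moves the arm, as the interface text tells. Its arguments: {"type":"object","properties":{"rows":{"type":"array","items":{"type":"number"}},"force":{"type":"number"}},"required":["rows"]}

```bash
mkdir -p pics; ls; cat > h.py <<'E'
import numpy as np, cv2
from bench import sense, snapshot, hand_in, grip_point_offset
from scipy.spatial.transform import Rotation as R
def take(n,f):
    s=sense(); d=snapshot(n); cv2.imwrite('pics/'+f,d['color'][:,:,::-1]); d['s']=s; return d
E
python3 - <<'E'
from h import *
print(sense(), grip_point_offset)
for n in ['scene','side','wrist']:
    d=take(n,n+'0.png'); print({k:v for k,v in d.items() if k not in('color','s')})
E
```

```text
pics
{'time': 0.0, 'joint_pos': array([-4.89355507e+00,  7.51422433e+00,  8.53304422e+01,  6.94630134e-04,
        8.72605570e+01, -4.89382407e+00]), 'qd': array([ 0.03492977, -0.00665369, -0.03288814,  0.06471578,  0.00889792,
       -0.01133086]), 'joint_efforts': array([-1.90700346e-03, -5.69404185e+01, -5.00557995e+01, -2.19391650e-04,
        1.44415747e-02,  7.24149572e-05]), 'tool_pos': array([5.99449991e+02, 6.86773248e-02, 2.30242491e+02]), 'tcp_rot': array([174.72841093,  89.89477415, 174.72864609]), 'ft_force': array([-0.22269033, -0.01136808, -0.24594342]), 'wrist_torque': array([-0.01145749,  0.00477375,  0.02853697]), 'finger_gap': 85.59863553518501} 18.700000000000003
{'fx': 428.61846353726895, 'fy': 428.61846353726895, 'cx': 271.3997637103683, 'cy': 214.97040612400613, 'rvec': array([ 1.71797039,  1.80854933, -0.75829198]), 'tvec': array([  35.37009208, -304.80900695, 1426.98581387])}
{'fx': 423.1946384812646, 'fy': 423.1946384812646, 'cx': 279.2613393379285, 'cy': 215.39036540381196, 'rvec': array([ 2.43456311, -0.37283953,  0.1513041 ]), 'tvec': array([-549.86457762,  178.98513037,  860.66483566])}
{'fx': 317.08031916847517, 'fy': 317.08031916847517, 'cx': 280.4191203201461, 'cy': 209.59940790377894, 'T_tool_cam': array([[-1.12038793e-04, -3.21230595e-01,  9.47000999e-01,
        -1.42375385e+02],
       [-5.06059046e-04, -9.47000866e-01, -3.21230609e-01,
         8.32163934e+01],
       [ 9.99999866e-01, -5.15228712e-04, -5.64608137e-05,
        -6.88225516e-02],
       [ 0.00000000e+00,  0.00000000e+00,  0.00000000e+00,
         1.00000000e+00]])}
```

View pics/scene0.png

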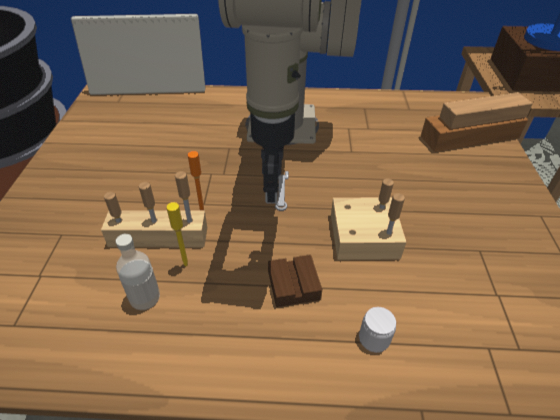

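View pics/side0.png

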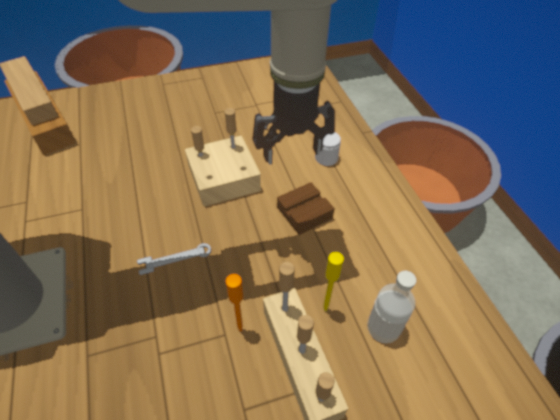

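View pics/wrist0.png

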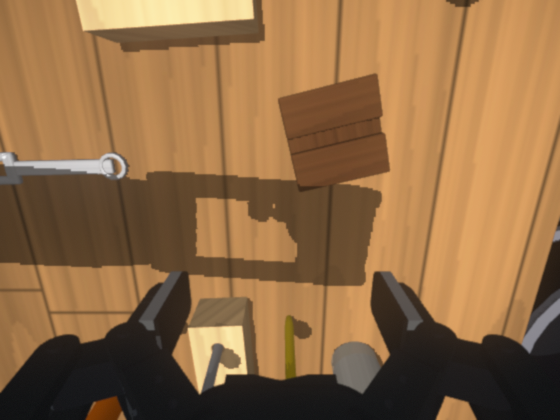

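The scene view shows the stand on the left, with its handles at (112,205) short, (148,195) middle and (183,185) long. The look-alikes are orange at (195,165) and yellow at (175,215). The rack is at (367,228), with kept handles at (386,190) and (396,207) and free holes near (350,207) and (352,233). The splicing block is at (295,280), the bottle at (138,278), the tin at (377,330) and the wrench at (283,190). Next I'll take close crops.

```bash
python3 - <<'E'
from h import *
a=cv2.imread('pics/scene0.png'); b=cv2.imread('pics/side0.png')
def crop(im,x0,y0,w,h,s,f):
    c=cv2.resize(im[y0:y0+h,x0:x0+w],None,fx=s,fy=s,interpolation=cv2.INTER_CUBIC)
    for x in range((x0+9)//10*10,x0+w,10):
        cv2.putText(c,str(x),((x-x0)*s,8),0,.3,(0,0,255),1); cv2.line(c,((x-x0)*s,10),((x-x0)*s,16),(0,0,255),1)
    for y in range((y0+9)//10*10,y0+h,10):
        cv2.putText(c,str(y),(0,(y-y0)*s+3),0,.3,(0,0,255),1)
    cv2.imwrite('pics/'+f,c)
crop(a,95,145,130,110,6,'c_scene_stand.png')
crop(a,325,170,90,95,6,'c_scene_rack.png')
crop(b,220,245,135,175,3,'c_side_stand.png')
crop(b,175,95,100,115,5,'c_side_rack.png')
E
```

```text
(no output)
```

View pics/c_scene_stand.png

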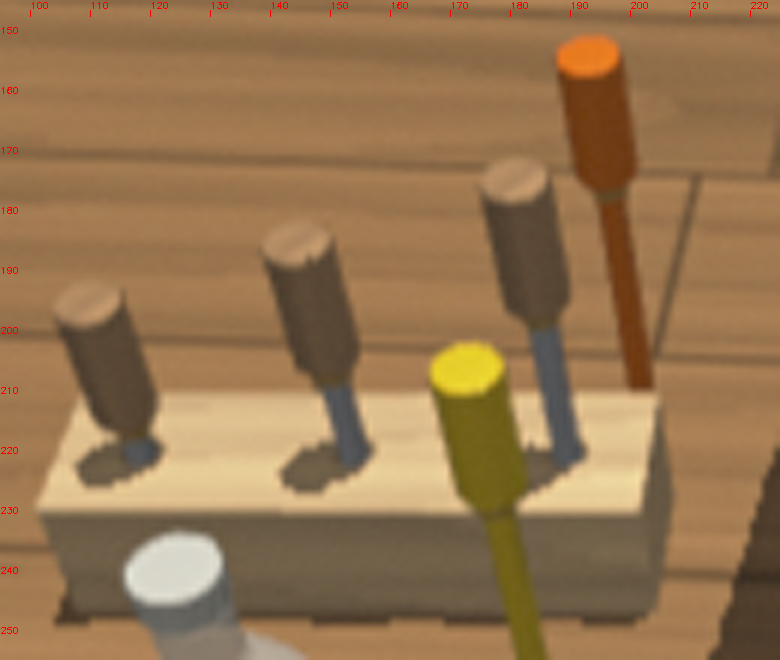

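View pics/c_scene_rack.png

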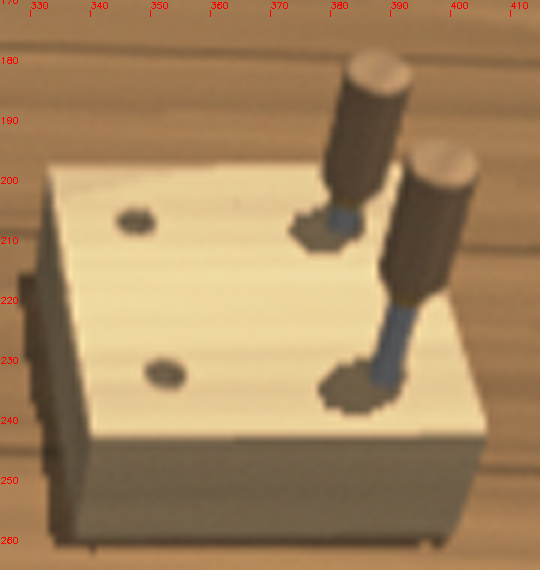

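View pics/c_side_stand.png

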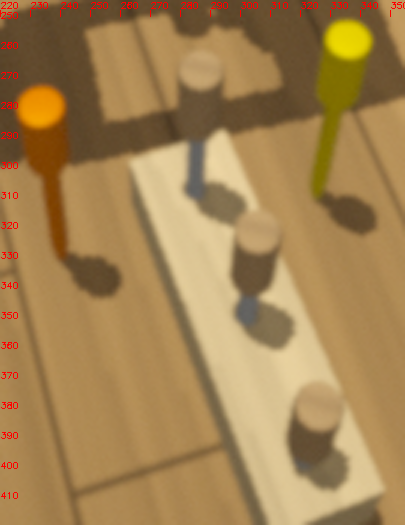

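View pics/c_side_rack.png

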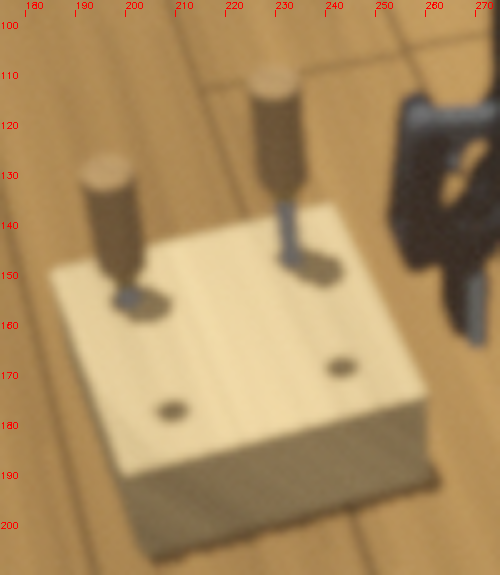

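```bash
cat >> h.py <<'E'
CAM={}
def ray(d,uv,s=None):
    K=np.array([[d['fx'],0,d['cx']],[0,d['fy'],d['cy']],[0,0,1.]])
    p=np.linalg.inv(K)@[uv[0],uv[1],1]
    if 'rvec' in d:
        M=cv2.Rodrigues(d['rvec'])[0]; return -M.T@d['tvec'], M.T@p
    T=d['T_tool_cam']; s=s or d['s']; Q=R.from_euler('xyz',s['tcp_rot'],degrees=True).as_matrix()
    return s['tool_pos']+Q@T[:3,3], Q@(T[:3,:3]@p)
def onz(d,uv,z):
    o,v=ray(d,uv); return (o+v*(z-o[2])/v[2]).round(1)
def tri(d1,u1,d2,u2):
    o,v=ray(d1,u1);p,w=ray(d2,u2)
    v=v/np.linalg.norm(v);w=w/np.linalg.norm(w)
    t=np.linalg.lstsq(np.c_[v,-w],p-o,rcond=None)[0]
    a=o+v*t[0];b=p+w*t[1]; return ((a+b)/2).round(1), round(float(np.linalg.norm(a-b)),1)
E
python3 - <<'E'
from h import *
a=snapshot('scene');b=snapshot('side')
for n,u,v,z in [('short',(109.5,195.5),(326.3,379.3),140),('med',(144.5,185.5),(306,322.3),170),('long',(181,175),(286.7,268.7),200),
 ('sgap',(347.5,207),(209.4,177.2),60),('mgap',(352.5,232.5),(243.4,168.4),60),('yel',(172.5,206.5),(336,258.3),200),('ora',(193,154.5),(234,280.5),200),
 ('skept',(387.5,182),(196,129),140),('mkept',(397,197),(230,111),170),('bottle cap',(125,243),(405,280),190),('tin',(380,320),(330,142),70)]:
    print(n,onz(a,u,z),onz(b,v,z),tri(a,u,b,v))
E
```

```text
short [ 531.7 -372.3  140. ] [ 530.4 -373.1  140. ] (array([ 530.6, -372.9,  139. ]), 0.0)
med [ 527.9 -286.9  170. ] [ 526.  -290.4  170. ] (array([ 526.1, -288.7,  167.8]), 1.8)
long [ 524.  -201.9  200. ] [ 521.4 -206.   200. ] (array([ 521.6, -203.6,  197.3]), 1.7)
sgap [458.2 176.1  60. ] [456.6 173.4  60. ] (array([456.6, 176.1,  58. ]), 1.0)
mgap [543.5 181.4  60. ] [541.7 178.7  60. ] (array([542. , 181.5,  57.9]), 0.9)
yel [ 622.3 -198.9  200. ] [ 605.8 -211.   200. ] (array([ 610.1, -203.8,  188. ]), 0.5)
ora [ 450.1 -189.5  200. ] [ 434.4 -202.1  200. ] (array([ 435. , -194.4,  188.1]), 1.3)
skept [453.8 259.2 140. ] [451.5 258.8 140. ] (array([451.8, 259.9, 138.7]), 0.7)
mkept [538.5 262.  170. ] [537.1 263.2 170. ] (array([537.4, 262.7, 169.6]), 1.3)
bottle cap [ 713.9 -269.8  190. ] [ 700.8 -277.6  190. ] (array([ 705.8, -273.9,  181. ]), 1.1)
tin [779.1 213.   70. ] [775.2 197.2  70. ] (array([778.2, 210.9,  62.5]), 9.5)
```

```bash
python3 - <<'E'
from h import *
a=cv2.imread('pics/scene0.png')
c=cv2.resize(a[245:320,255:335],None,fx=7,fy=7,interpolation=cv2.INTER_CUBIC)
b=cv2.imread('pics/side0.png')
e=cv2.resize(b[175:235,265:345],None,fx=7,fy=7,interpolation=cv2.INTER_CUBIC)
cv2.imwrite('pics/c_block.png',c);cv2.imwrite('pics/c_block2.png',e)
E
```

```text
(no output)
```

View pics/c_block.png

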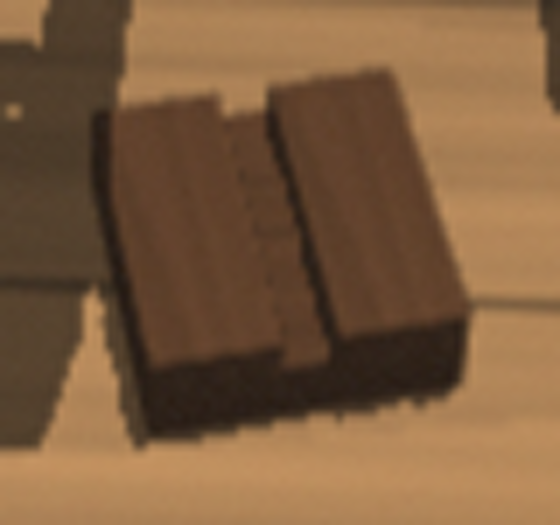

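View pics/c_block2.png

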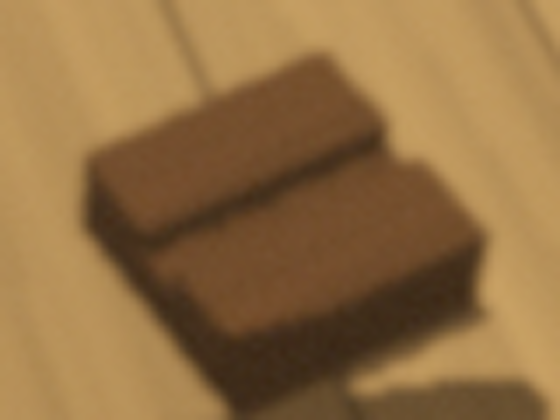

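Candidates for the targets in the scene view are the stand handles at (109,195), (144,185) and (181,175), plus the orange (193,154) and yellow (172,206) look-alikes. The stand handles are brown wood. By height, z=139 is the short one, 168 the middle and 197 the long, and the close crop confirms this. The short spike comes first.

>>> carry_out(rows=[0,0,0,0,-7.5,-1.4,-1,0,0,0,0,-7.5,-1.4,-1,0,0,0,0,-7.5,-1.4,-1,0,0,0,0,-7.5,-1.4,-1,0,0,0,0,-7.5,-1.4,-1])

```text
time: 0.75
tool_pos: [563.6, -192.5, 231.1]
tcp_rot: [-112.8, 89.9, -113.1]
ft_force: [-0.3, 0.4, -0.6]
finger_gap: 85.1
```

>>> carry_out(rows=[0,0,0,0,-7.4,-1.4,-1,0,0,0,0,-7.4,-1.4,-1,0,0,0,0,-7.4,-1.4,-1,0,0,0,0,-7.4,-1.4,-1,0,0,0,0,-7.4,-1.4,-1])

```text
time: 1.25
tool_pos: [528.4, -376.6, 230.7]
tcp_rot: [-134.4, 89.9, -134.6]
ft_force: [0.3, 1.2, -1.2]
finger_gap: 85.0
```

```bash
python3 - <<'E'
from h import *
d=take('wrist','w1.png'); print(d['s']['tool_pos'],d['s']['tcp_rot'])
a=snapshot('scene')
P=np.array([(105,108),(388,70),(468,305),(152,365)])/7.+[255,245]
C=np.array([onz(a,p,40) for p in P]);print(C,C.mean(0))
b=snapshot('side')
P=np.array([(88,160),(322,52),(487,238),(232,333)])/7.+[265,175]
C=np.array([onz(b,p,40) for p in P]);print(C,C.mean(0))
E
```

```text
[ 528.35198464 -376.61189876  230.68284625] [-134.36756618   89.92145032 -134.62631609]
[[619.6  -5.7  40. ]
 [599.3  84.8  40. ]
 [690.3 107.8  40. ]
 [716.7  13.6  40. ]] [656.475  50.125  40.   ]
[[597.9  79.9  40. ]
 [691.  104.   40. ]
 [713.7   8.5  40. ]
 [619.8  -4.5  40. ]] [655.6    46.975  40.   ]
```

View pics/w1.png

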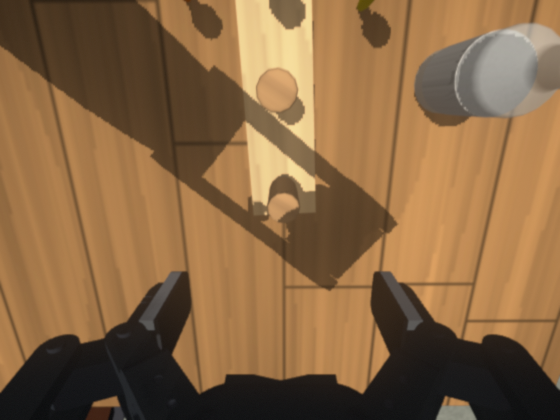

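```bash
python3 - <<'E'
from h import *
d=snapshot('wrist');d['s']=sense();print(d['s']['tool_pos'],d['s']['time'])
d=take('wrist','w2.png'); print(d['s']['tool_pos'],d['s']['time'])
g=cv2.cvtColor(d['color'],cv2.COLOR_RGB2HSV)
cv2.imwrite('pics/w2c.png',cv2.resize(d['color'][60:240,230:340,::-1],None,fx=3,fy=3))
print(onz(d,(283,205),140),onz(d,(276,90),170))
E
```

```text
[ 530.49512727 -371.14559134  231.09450424] 1.45
[ 530.49512727 -371.14559134  231.09450424] 1.45
[ 532.4 -363.3  140. ] [ 527.7 -281.   170. ]
```

View pics/w2c.png

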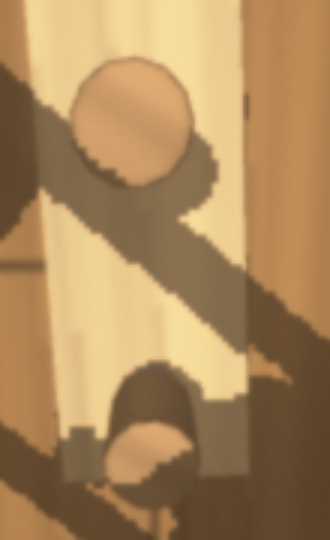

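```bash
python3 - <<'E'
from h import *
d=take('wrist','w3.png'); print(d['s']['tool_pos'],d['s']['tcp_rot'],d['s']['time'])
print(onz(d,(280.7,214.7),140),onz(d,(273.7,100.3),170))
E
```

```text
[ 530.62898685 -370.96489841  231.24563567] [88.97111322 89.9694141  89.06030743] 1.5
[ 530.8 -371.2  140. ] [ 526.4 -286.7  170. ]
```

>>> carry_out(rows=[0,0,0,2,0,0,-1,0,0,0,4,0,0,-1,0,0,0,5.6,0,0,-1,0,0,0,5.6,0,0,-1,0,0,0,5.6,0,0,-1])

```text
time: 2.05
tool_pos: [530.2, -371.4, 91.7]
tcp_rot: [136.6, 89.9, 136.6]
ft_force: [0.1, -0.3, 0.8]
finger_gap: 85.5
```

>>> carry_out(rows=[0,0,0,0,0,0,1,0,0,0,0,0,0,1,0,0,0,0,0,0,1,0,0,0,0,0,0,1,0,0,0,0,0,0,1], force=50)

```text
time: 2.55
tool_pos: [530.6, -373.1, 92.8]
tcp_rot: [-41.9, 89.9, -41.9]
ft_force: [-0.8, 1.1, 6.3]
finger_gap: 24.7
```

>>> carry_out(rows=[0,0,0,0,0,0,1,0,0,0,0,0,0,1,0,0,0,0,0,0,1,0,0,0,0,0,0,1,0,0,0,0,0,0,1])

```text
time: 3.05
tool_pos: [530.6, -373.1, 92.7]
tcp_rot: [-41.7, 89.9, -41.7]
ft_force: [0.4, 0.7, 6.4]
finger_gap: 24.8
```

```bash
python3 - <<'E'
from h import *
d=take('side','s1.png');print(d['s'])
cv2.imwrite('pics/s1c.png',cv2.resize(d['color'][260:420,240:400,::-1],None,fx=3,fy=3))
E
```

```text
{'time': 3.05, 'joint_pos': array([-3.96388280e+01,  2.04184656e+01,  8.49963886e+01, -4.26738918e-03,
        7.44718602e+01, -3.96303978e+01]), 'qd': array([-0.0165517 , -0.00555788, -0.1114535 ,  0.07428106,  0.02944739,
       -0.05333827]), 'joint_efforts': array([ 9.85631417e-02, -6.16252184e+01, -4.44157183e+01,  9.60395252e-02,
       -4.22335966e-01,  3.93716327e-04]), 'tool_pos': array([ 530.58776683, -373.09385197,   92.7289091 ]), 'tcp_rot': array([-41.71013679,  89.88663978, -41.71742861]), 'ft_force': array([0.37398801, 0.69543316, 6.38466511]), 'wrist_torque': array([ 0.12089009,  0.23399258, -0.00289788]), 'finger_gap': 24.810298807750115}
```

View pics/s1c.png

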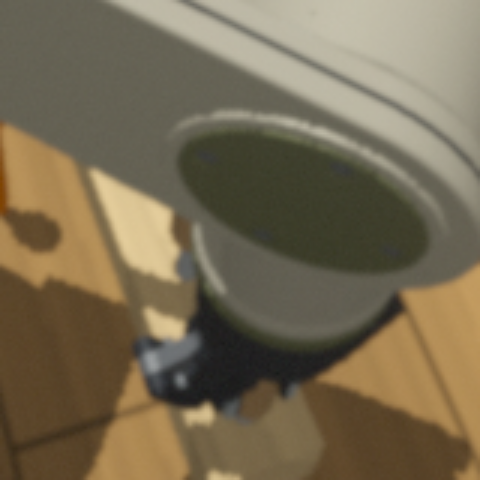

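>>> carry_out(rows=[0,0,0,-1.5,0,0,1,0,0,0,-3.3,0,0,1,0,0,0,-5,0,0,1,0,0,0,-7,0,0,1,0,0,0,-8.6,0,0,1])

```text
time: 3.6
tool_pos: [530.0, -372.5, 309.4]
tcp_rot: [-38.8, 89.9, -38.8]
ft_force: [0.8, -0.0, -0.9]
finger_gap: 24.9
```

>>> carry_out(rows=[0,0,0,0,0,0,1,0,0,0,0,0,0,1])

```text
time: 3.8
tool_pos: [530.4, -372.9, 307.6]
tcp_rot: [-40.1, 89.9, -40.1]
ft_force: [-0.2, -0.3, -1.9]
finger_gap: 24.9
```

```bash
python3 - <<'E'
from h import *
d=take('side','s2.png');print(d['s']['tool_pos'],d['s']['finger_gap'],d['s']['ft_force'])
d=take('scene','sc2.png')
E
```

```text
[ 530.40127008 -372.90794378  307.59531564] 24.897790731568055 [-0.22257884 -0.25601159 -1.93784116]
```

View pics/sc2.png

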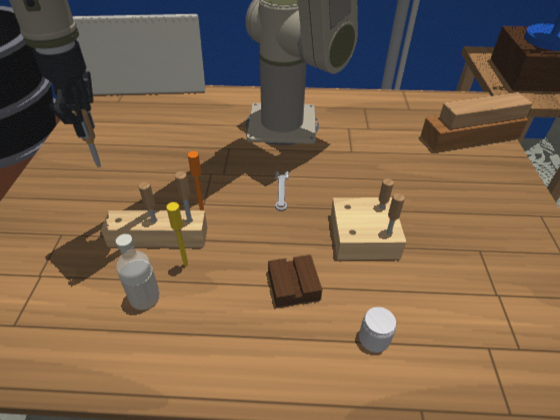

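>>> carry_out(rows=[0,0,0,0,2,-0.25,1,0,0,0,0,4,-0.5,1,0,0,0,0,6,-0.8,1,0,0,0,0,8,-1,1,0,0,0,0,8,-1,1])

```text
time: 4.4
tool_pos: [503.8, -166.9, 304.1]
tcp_rot: [132.0, 89.7, 132.3]
ft_force: [-0.4, -1.6, -1.3]
finger_gap: 25.1
```

>>> carry_out(rows=[0,0,0,0,2,-0.25,1,0,0,0,0,4,-0.5,1,0,0,0,0,6,-0.8,1,0,0,0,0,8,-1,1,0,0,0,0,8,-1,1])

```text
time: 4.9
tool_pos: [478.5, 32.6, 304.3]
tcp_rot: [146.0, 89.8, 146.4]
ft_force: [-0.2, -0.7, -1.7]
finger_gap: 24.9
```

>>> carry_out(rows=[0,0,0,0,2,-0.25,1,0,0,0,0,4,-0.5,1,0,0,0,0,5.9,-0.9,1,0,0,0,0,5.9,-0.9,1,0,0,0,0,5.9,-0.9,1])

```text
time: 5.4
tool_pos: [456.9, 175.3, 304.4]
tcp_rot: [-154.1, 89.8, -153.9]
ft_force: [0.3, -0.8, -0.2]
finger_gap: 24.9
```

```bash
python3 - <<'E'
from h import *
d=take('side','s3.png');d=take('scene','sc3.png')
d=take('wrist','w3.png')
print(d['s']['tool_pos'],d['s']['finger_gap'],d['s']['ft_force'])
E
```

```text
[457.53090596 173.79746186 305.02587734] 24.88658258909487 [ 0.77515674  0.1281114  -0.73318627]
```

View pics/w3.png

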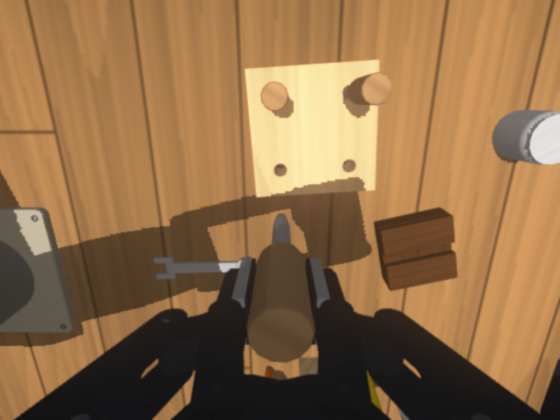

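View pics/s3.png

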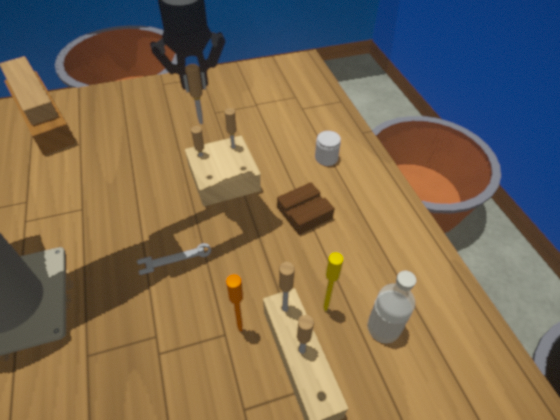

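View pics/sc3.png

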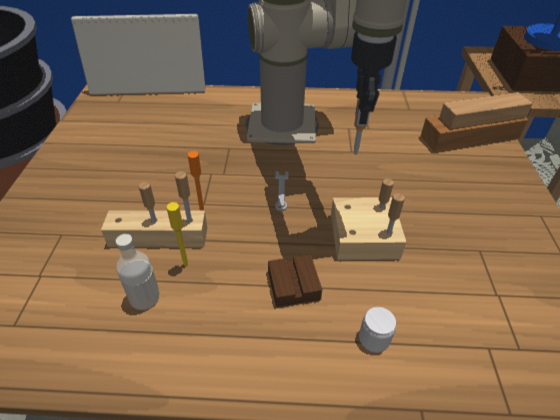

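```bash
cat >> h.py <<'E'
def wholes(d,u0,u1,v0,v1):
    # dark blobs on pale wood
    im=d['color'][v0:v1,u0:u1].astype(float).mean(2); m=(im<0.62*np.median(im)).astype(np.uint8)
    n,l,st,c=cv2.connectedComponentsWithStats(m)
    return [(c[i]+[u0,v0],st[i,4]) for i in range(1,n) if st[i,4]>15]
E
python3 - <<'E'
from h import *
d=take('wrist','w4.png')
print(d['s']['tool_pos'],d['s']['tcp_rot'])
for c,a in wholes(d,262,368,145,182): print(c,a,onz(d,c,60))
E
python3 - <<'E'
from h import *
d=cv2.imread('pics/w4.png')[130:240,240:370]
cv2.imwrite('pics/w4c.png',cv2.resize(d,None,fx=5,fy=5))
E
```

```text
[457.71814566 173.54567991 305.34842634] [-147.05902513   89.90282802 -147.16055145]
[348.16346154 164.96153846] 104 [540.8 182.9  60. ]
[279.31428571 169.26666667] 105 [455.9 177.7  60. ]
[348.04166667 180.18055556] 72 [541.9 163.7  60. ]
```

View pics/w4c.png

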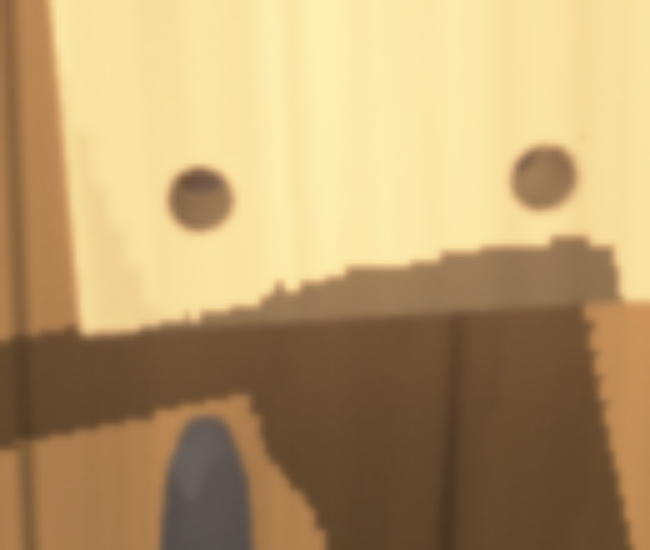

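>>> carry_out(rows=[0,0,0,1.5,0,0,1,0,0,0,3,0,0,1,0,0,0,4.5,0.05,0,1,0,0,0,5.8,0.08,0,1,0,0,0,5.8,0.08,0,1])

```text
time: 6.1
tool_pos: [454.3, 174.8, 155.9]
tcp_rot: [-164.0, 89.5, -164.1]
ft_force: [-1.2, 0.4, -2.3]
finger_gap: 24.8
```

>>> carry_out(rows=[0,0,0,0,0,0,1,0,0,0,0,0,0,1])

```text
time: 6.3
tool_pos: [459.1, 176.8, 163.8]
tcp_rot: [14.3, 89.8, 14.2]
ft_force: [0.7, 0.1, -0.6]
finger_gap: 25.0
```

```bash
python3 - <<'E'
from h import *
d=take('wrist','w5.png');print(d['s']['tool_pos'],d['s']['tcp_rot'],d['s']['ft_force'])
a=d['color'][120:260,215:355,::-1]
e=take('scene','sc5.png');b=e['color'][165:235,330:400,::-1]
f=take('side','s5.png');c=f['color'][110:180,175:245,::-1]
cv2.imwrite('pics/j5.png',np.hstack([cv2.resize(a,(400,400)),cv2.resize(b,(400,400))]))
cv2.imwrite('pics/k5.png',cv2.resize(c,(560,560)))
E
```

```text
[459.14556337 176.84541434 163.83794894] [14.26305454 89.79862469 14.20755079] [ 0.67545039  0.05610475 -0.56895138]
```

View pics/j5.png

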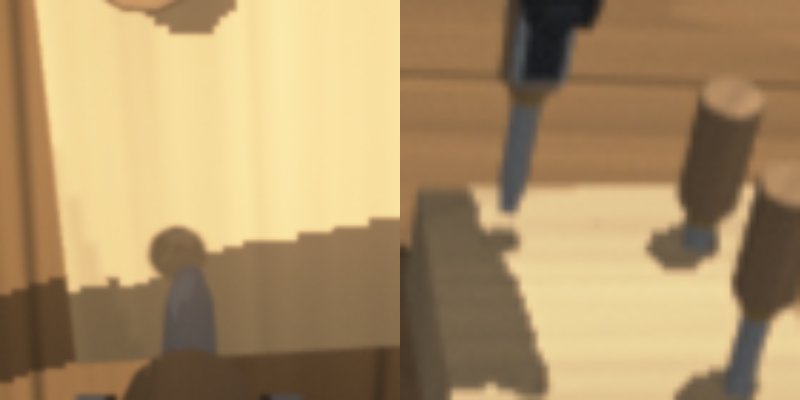

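View pics/k5.png

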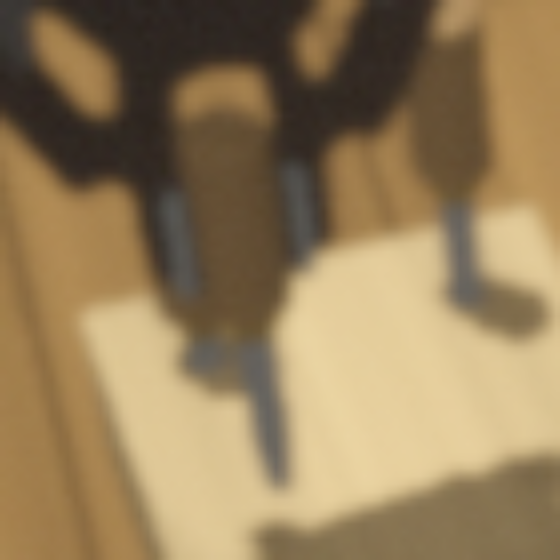

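```bash
python3 - <<'E'
from h import *
d=take('wrist','w6.png');print(d['s']['tool_pos'],d['s']['tcp_rot'],d['s']['ft_force'])
a=d['color'][190:250,250:310,::-1]
cv2.imwrite('pics/j6.png',cv2.resize(a,(600,600),interpolation=cv2.INTER_CUBIC))
for n in ['scene','side']:
    e=take(n,n+'6.png')
    x,y=(335,180) if n=='scene' else (195,140)
    c=e['color'][y:y+60,x:x+60,::-1]
    cv2.imwrite('pics/j6%s.png'%n,cv2.resize(c,(600,600),interpolation=cv2.INTER_CUBIC))
E
```

```text
[458.92322783 177.21018754 163.53912942] [15.26697595 89.79305156 15.24885521] [-0.30967416 -0.25633436 -0.76742769]
```

View pics/j6.png

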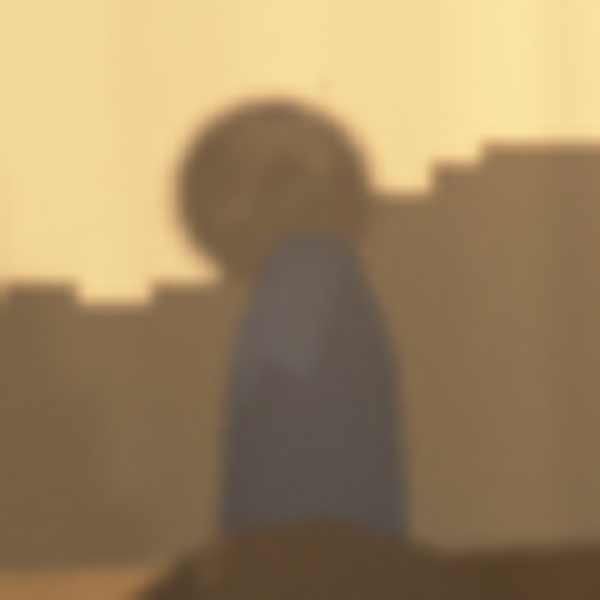

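View pics/j6scene.png

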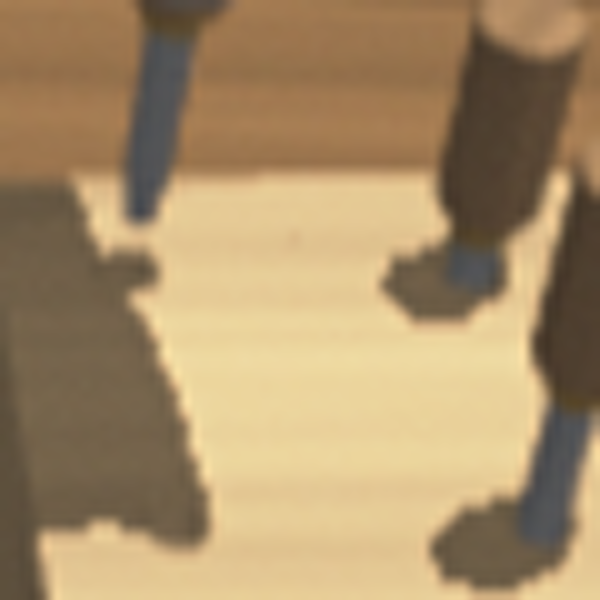

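View pics/j6side.png

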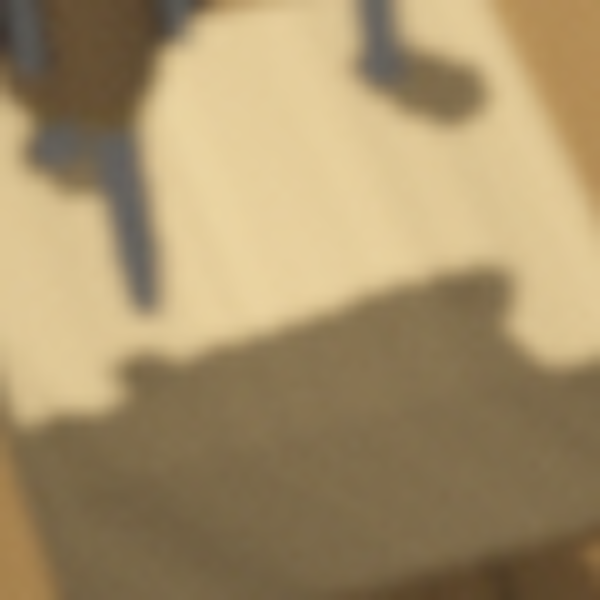

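```bash
python3 - <<'E'
from h import *
a=snapshot('scene');b=snapshot('side');w=snapshot('wrist');w['s']=sense();print(w['s']['tool_pos'])
print(tri(a,(349.2,201.3),b,(209.6,170)))
for z in(79,82): print(z,onz(a,(349.2,201.3),z),onz(b,(209.6,170),z),onz(w,(281.2,217),z))
print(onz(a,(347.5,207),60),onz(b,(209.4,177.2),60),onz(w,(277.3,209),60))
E
```

```text
[457.57217197 177.12632035 161.55616823]
(array([459.8, 177.2,  80.1]), 1.1)
79 [458.  177.9  79. ] [460.1 177.7  79. ] [458.1 178.2  79. ]
82 [461.3 177.3  82. ] [459.9 174.6  82. ] [458.1 179.2  82. ]
[458.2 176.1  60. ] [456.6 173.4  60. ] [455.  178.1  60. ]
```

>>> carry_out(rows=[0,0,0,0,-0.06,-0.04,1,0,0,0,0.3,-0.06,-0.04,1,0,0,0,0.6,-0.06,-0.04,1,0,0,0,0.6,-0.06,-0.04,1,0,0,0,0.6,-0.06,-0.04,1])

```text
time: 7.25
tool_pos: [456.0, 175.4, 145.6]
tcp_rot: [-165.5, 89.9, -165.5]
ft_force: [0.5, 0.3, -0.3]
finger_gap: 25.0
```

>>> carry_out(rows=[0,0,0,0.1,0,0,1,0,0,0,0.2,0,0,1,0,0,0,0.3,0,0,1,0,0,0,0.3,0,0,1,0,0,0,0.3,0,0,1])

```text
time: 7.75
tool_pos: [456.4, 175.5, 138.7]
tcp_rot: [-162.9, 90.0, -162.9]
ft_force: [-1.3, -0.1, -1.3]
finger_gap: 24.8
```

```bash
python3 - <<'E'
from h import *
s=sense();print(s['tool_pos'],s['ft_force'],s['wrist_torque'],s['qd'].round(2))
for n in ['scene','side','wrist']:
    e=take(n,n+'7.png')
    x,y=dict(scene=(335,180),side=(195,140),wrist=(250,180))[n]
    c=e['color'][y:y+60,x:x+60,::-1]
    cv2.imwrite('pics/j7%s.png'%n,cv2.resize(c,(400,400),interpolation=cv2.INTER_CUBIC))
cv2.imwrite('pics/j7.png',np.hstack([cv2.imread('pics/j7%s.png'%n)[:,:266] for n in('scene','side','wrist')]))
E
```

```text
[456.43229295 175.53079009 138.71325736] [-1.25295107 -0.10814251 -1.28173069] [0.03317763 0.0099857  0.02656518] [-0.02 -0.14 -0.13 -0.04  0.07 -0.08]
```

View pics/j7.png

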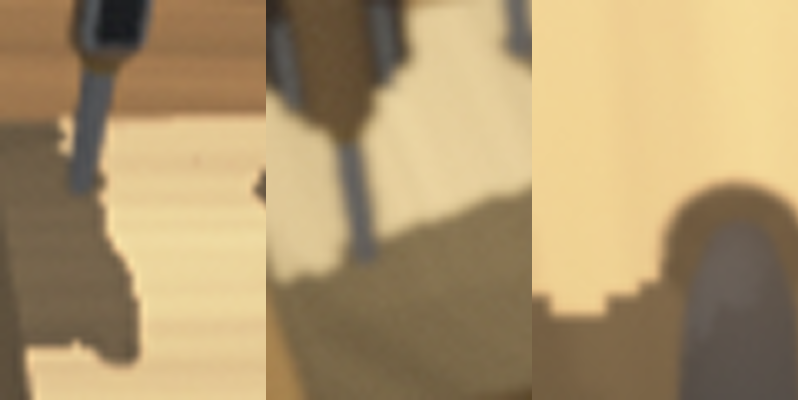

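The tip is centred in the hole in the wrist view, at about (737,230) in the crop, and is just entering. I'll lower it slowly.

>>> carry_out(rows=[0,0,0,0.2,0,0,1,0,0,0,0.4,0,0,1,0,0,0,0.6,0,0,1,0,0,0,0.8,0,0,1,0,0,0,0.8,0,0,1])

```text
time: 8.4
tool_pos: [455.8, 175.3, 117.6]
tcp_rot: [-165.7, 89.9, -165.7]
ft_force: [0.4, -0.4, -2.2]
finger_gap: 24.9
```

>>> carry_out(rows=[0,0,0,0.2,0,0,1,0,0,0,0.4,0,0,1,0,0,0,0.6,0,0,1,0,0,0,0.8,0,0,1,0,0,0,0.8,0,0,1])

```text
time: 8.9
tool_pos: [455.8, 175.4, 97.7]
tcp_rot: [-166.0, 89.9, -166.0]
ft_force: [0.2, -0.5, -0.4]
finger_gap: 24.9
```

>>> carry_out(rows=[0,0,0,0.1,0,0,1,0,0,0,0.2,0,0,1,0,0,0,0.2,0,0,1,0,0,0,0.2,0,0,1])

```text
time: 9.3
tool_pos: [456.5, 175.5, 93.8]
tcp_rot: [173.2, 90.0, 173.2]
ft_force: [-0.2, 0.4, -1.7]
finger_gap: 24.8
```

>>> carry_out(rows=[0,0,0,0,0,0,-1,0,0,0,0,0,0,-1,0,0,0,0,0,0,-1,0,0,0,0,0,0,-1,0,0,0,0,0,0,-1])

```text
time: 9.8
tool_pos: [456.6, 175.5, 93.9]
tcp_rot: [17.4, 90.0, 17.4]
ft_force: [0.1, -0.8, -0.5]
finger_gap: 85.2
```

>>> carry_out(rows=[0,0,0,-1,0,0,-1,0,0,0,-2.5,0,0,-1,0,0,0,-4.5,0,0,-1,0,0,0,-6,0,0,-1,0,0,0,-6,0,0,-1])

```text
time: 10.3
tool_pos: [459.7, 176.4, 251.0]
tcp_rot: [15.0, 89.4, 15.0]
ft_force: [0.5, 0.2, -0.2]
finger_gap: 85.6
```

```bash
python3 - <<'E'
from h import *
for n in ['scene','side','wrist']:
    e=take(n,n+'8.png')
print(e['s']['tool_pos'])
E
```

```text
[457.19828689 175.72819832 244.92556831]
```

View pics/scene8.png

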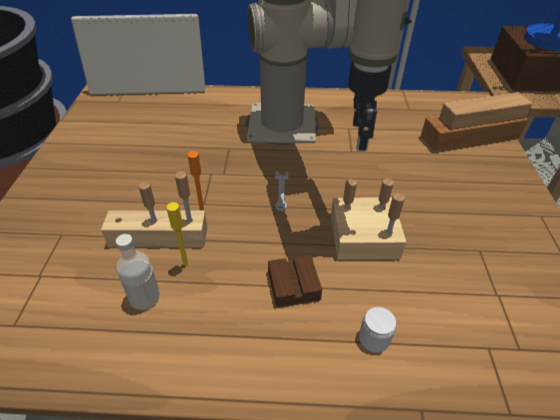

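View pics/wrist8.png

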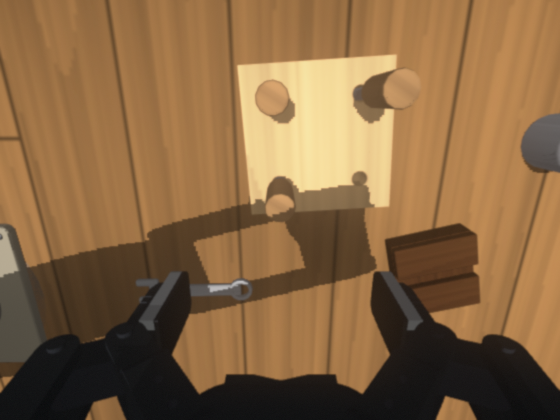

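The short spike stands in its hole at scene (350,187), level with the kept short one at (386,187). Next is the middle spike.

>>> carry_out(rows=[0,0,0,0,-2,0.3,-1,0,0,0,0,-4,0.6,-1,0,0,0,0,-6,0.9,-1,0,0,0,0,-8,1.2,-1,0,0,0,0,-8,1.2,-1])

```text
time: 10.95
tool_pos: [485.6, -29.6, 241.4]
tcp_rot: [-158.4, 89.8, -158.7]
ft_force: [-0.0, 0.6, -0.5]
finger_gap: 85.3
```

>>> carry_out(rows=[0,0,0,0,-2,0.3,-1,0,0,0,0,-4,0.6,-1,0,0,0,0,-6,0.9,-1,0,0,0,0,-7,1.1,-1,0,0,0,0,-7,1.1,-1])

```text
time: 11.45
tool_pos: [513.0, -202.0, 241.1]
tcp_rot: [164.9, 89.8, 164.7]
ft_force: [0.6, 0.4, 0.6]
finger_gap: 85.5
```

>>> carry_out(rows=[0,0,0,0,-1.5,0.2,-1,0,0,0,0,-3,0.4,-1,0,0,0,0,-3.5,0.5,-1,0,0,0,0,-3.5,0.5,-1,0,0,0,0,-3.5,0.5,-1])

```text
time: 11.95
tool_pos: [526.3, -285.3, 242.7]
tcp_rot: [128.8, 89.9, 128.9]
ft_force: [0.0, -0.1, 0.5]
finger_gap: 85.5
```

```bash
python3 - <<'E'
from h import *
snapshot('wrist');snapshot('wrist');snapshot('wrist')
d=take('wrist','w9.png'); print(d['s']['tool_pos'],d['s']['tcp_rot'])
cv2.imwrite('pics/w9c.png',cv2.resize(d['color'][60:270,210:350,::-1],None,fx=3,fy=3))
E
```

```text
[ 526.6053304  -285.32746436  243.65241823] [115.7247728   89.96117287 115.81264253]
```

View pics/w9c.png

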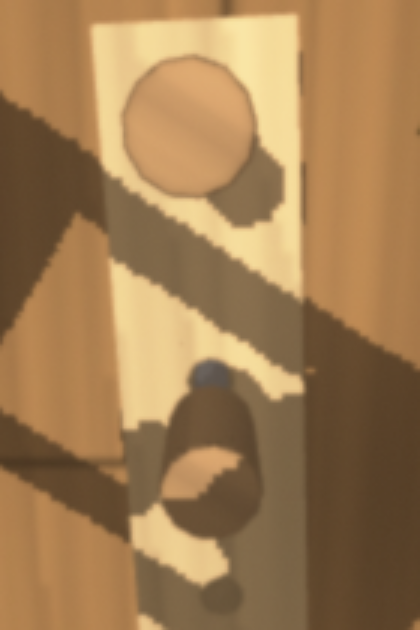

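```bash
python3 - <<'E'
from h import *
d=take('wrist','w10.png'); print(d['s']['tool_pos'])
print(onz(d,(280.7,223.7),170),onz(d,(273.3,102),200))
E
```

```text
[ 526.67728267 -285.5551853   243.8747456 ]
[ 526.8 -286.6  170. ] [ 522.5 -202.3  200. ]
```

>>> carry_out(rows=[0,0,0,1,-0.08,0,-1,0,0,0,2.5,-0.08,0,-1,0,0,0,4,-0.08,0,-1,0,0,0,4.9,-0.08,0,-1,0,0,0,4.9,-0.08,0,-1])

```text
time: 12.7
tool_pos: [524.0, -286.7, 116.8]
tcp_rot: [146.0, 89.6, 146.0]
ft_force: [-1.2, 0.4, -0.7]
finger_gap: 85.3
```

>>> carry_out(rows=[0,0,0,0,0,0,1,0,0,0,0,0,0,1,0,0,0,0,0,0,1,0,0,0,0,0,0,1,0,0,0,0,0,0,1], force=50)

```text
time: 13.2
tool_pos: [527.1, -289.6, 123.0]
tcp_rot: [-42.4, 89.9, -42.4]
ft_force: [-1.4, 0.6, 5.7]
finger_gap: 25.1
```

>>> carry_out(rows=[0,0,0,0,0,0,1,0,0,0,0,0,0,1,0,0,0,0,0,0,1])

```text
time: 13.5
tool_pos: [527.1, -289.6, 123.0]
tcp_rot: [-40.4, 89.9, -40.4]
ft_force: [-1.7, -0.6, 6.4]
finger_gap: 25.1
```

>>> carry_out(rows=[0,0,0,-1.5,0,0,1,0,0,0,-3.3,0,0,1,0,0,0,-5,0,0,1,0,0,0,-7,0,0,1,0,0,0,-8.6,0,0,1])

```text
time: 14.0
tool_pos: [526.6, -289.1, 339.8]
tcp_rot: [-33.3, 89.9, -33.3]
ft_force: [1.0, -1.4, -0.4]
finger_gap: 24.7
```

>>> carry_out(rows=[0,0,0,0,1.5,0,1,0,0,0,0,3,0.1,1,0,0,0,0,5,0.15,1,0,0,0,0,7,0.2,1,0,0,0,0,8,0.25,1])

```text
time: 14.5
tool_pos: [532.5, -85.5, 336.8]
tcp_rot: [53.3, 89.9, 53.4]
ft_force: [0.1, -0.3, -1.3]
finger_gap: 24.9
```

>>> carry_out(rows=[0,0,0,0,2,0,1,0,0,0,0,4,0.1,1,0,0,0,0,6,0.15,1,0,0,0,0,8,0.2,1,0,0,0,0,8,0.25,1])

```text
time: 15.0
tool_pos: [538.2, 117.0, 336.5]
tcp_rot: [89.7, 89.9, 90.1]
ft_force: [-0.6, -0.9, -1.8]
finger_gap: 25.1
```

>>> carry_out(rows=[0,0,0,0,1,0,1,0,0,0,0,2,0.08,1,0,0,0,0,2.8,0.08,1,0,0,0,0,2.8,0.08,1,0,0,0,0,2.8,0.08,1])

```text
time: 15.5
tool_pos: [541.0, 180.6, 336.3]
tcp_rot: [-106.1, 90.0, -106.1]
ft_force: [0.1, -0.3, -0.6]
finger_gap: 25.1
```

```bash
python3 - <<'E'
from h import *
s=sense();print(s['tool_pos'],s['finger_gap'])
E
```

```text
[541.01098115 180.59554194 336.25645704] 25.06581497132664
```

>>> carry_out(rows=[0,0,0,1.5,0,0,1,0,0,0,3,0,0,1,0,0,0,4.5,0,0.03,1,0,0,0,5.5,0,0.03,1,0,0,0,6,0,0.03,1])

```text
time: 16.0
tool_pos: [540.3, 179.3, 183.2]
tcp_rot: [-161.8, 89.7, -161.9]
ft_force: [-0.8, -0.6, -1.9]
finger_gap: 24.9
```

>>> carry_out(rows=[0,0,0,0,0,0,1,0,0,0,0,0,0,1,0,0,0,0,0,0,1,0,0,0,0,0,0,1,0,0,0,0,0,0,1])

```text
time: 16.5
tool_pos: [542.4, 181.2, 187.6]
tcp_rot: [12.8, 89.9, 12.8]
ft_force: [-0.2, 0.7, -1.0]
finger_gap: 25.3
```

```bash
python3 - <<'E'
from h import *
s=sense();print(s['tool_pos'],s['ft_force'],s['qd'].round(2))
for n in ['scene','side','wrist']:
    e=take(n,n+'11.png')
    x,y=dict(scene=(330,180),side=(215,125),wrist=(250,180))[n]
    c=e['color'][y:y+70,x:x+70,::-1]
    cv2.imwrite('pics/j11%s.png'%n,cv2.resize(c,(400,400),interpolation=cv2.INTER_CUBIC))
cv2.imwrite('pics/j11.png',np.hstack([cv2.imread('pics/j11%s.png'%n)[:,:266] for n in('scene','side','wrist')]))
print(e['s']['tool_pos'])
E
```

```text
[542.40684837 181.19875189 187.5722753 ] [-0.2012965   0.6790938  -0.99791524] [ 0.04  0.2   0.55  0.06 -0.09  0.  ]
[542.04837213 181.16560852 186.92955111]
```

View pics/j11.png

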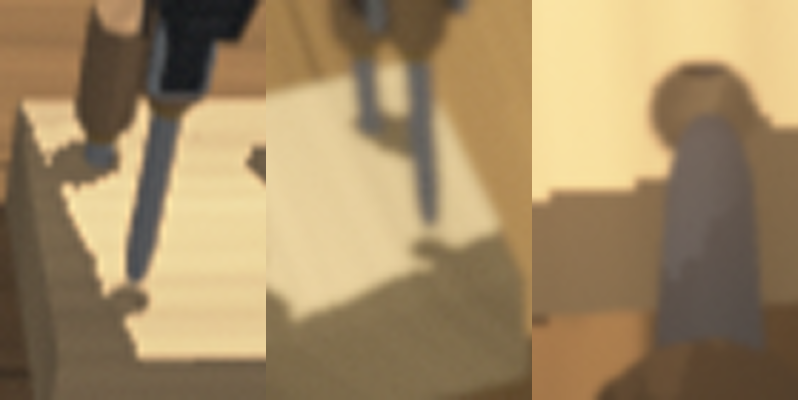

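```bash
python3 - <<'E'
from h import *
w=snapshot('wrist');w['s']=sense();a=snapshot('scene');b=snapshot('side')
k=400/70
print(w['s']['tool_pos'])
t=(250+(710-532)/k,180+137/k);h=(250+(704-532)/k,180+107/k)
print(onz(w,t,74),onz(w,h,60))
t=(330+134/k,180+278/k);print(onz(a,t,74),onz(a,(352.5,232.5),60))
t=(215+(430-266)/k,125+220/k);print(onz(b,t,74),onz(b,(243.4,168.4),60))
E
```

```text
[541.81842276 181.11711518 186.52310875]
[542.4 182.9  74. ] [541.5 183.3  60. ]
[544.5 181.6  74. ] [543.5 181.4  60. ]
[543.7 180.8  74. ] [541.7 178.7  60. ]
```

>>> carry_out(rows=[0,0,0,0,-0.02,-0.03,1,0,0,0,0.2,-0.02,-0.03,1,0,0,0,0.4,-0.02,-0.03,1,0,0,0,0.6,-0.02,-0.03,1,0,0,0,0.8,-0.02,-0.03,1])

```text
time: 17.3
tool_pos: [540.8, 180.4, 165.5]
tcp_rot: [-165.7, 90.0, -165.7]
ft_force: [0.4, -0.5, -1.5]
finger_gap: 24.8
```

>>> carry_out(rows=[0,0,0,0.2,0,0,1,0,0,0,0.4,0,0,1,0,0,0,0.6,0,0,1,0,0,0,0.8,0,0,1,0,0,0,0.8,0,0,1])

```text
time: 17.8
tool_pos: [540.4, 180.4, 145.2]
tcp_rot: [-166.8, 89.9, -166.8]
ft_force: [-0.1, -0.2, -1.6]
finger_gap: 24.7
```

>>> carry_out(rows=[0,0,0,0.2,0,0,1,0,0,0,0.4,0,0,1,0,0,0,0.6,0,0,1,0,0,0,0.7,0,0,1,0,0,0,0.7,0,0,1])

```text
time: 18.3
tool_pos: [540.6, 180.4, 128.1]
tcp_rot: [-169.2, 89.9, -169.2]
ft_force: [0.8, -0.6, -1.5]
finger_gap: 24.8
```

Entry was smooth. There are about 5 mm left, then I'll release.

>>> carry_out(rows=[0,0,0,0.1,0,0,1,0,0,0,0.18,0,0,1,0,0,0,0.18,0,0,1,0,0,0,0.18,0,0,1])

```text
time: 18.7
tool_pos: [541.0, 180.5, 124.3]
tcp_rot: [44.6, 90.0, 44.6]
ft_force: [-0.5, 0.0, -0.8]
finger_gap: 24.7
```

>>> carry_out(rows=[0,0,0,0,0,0,-1,0,0,0,0,0,0,-1,0,0,0,0,0,0,-1,0,0,0,0,0,0,-1,0,0,0,0,0,0,-1])

```text
time: 19.2
tool_pos: [541.1, 180.5, 124.4]
tcp_rot: [15.0, 90.0, 15.0]
ft_force: [-0.1, 0.4, 0.1]
finger_gap: 85.6
```

>>> carry_out(rows=[0,0,0,-1,0,0,-1,0,0,0,-2.5,0,0,-1,0,0,0,-4,0,0,-1,0,0,0,-5.2,0,0,-1,0,0,0,-5.2,0,0,-1])

```text
time: 19.7
tool_pos: [543.6, 181.2, 260.5]
tcp_rot: [13.2, 89.5, 13.2]
ft_force: [0.4, 0.3, 0.8]
finger_gap: 85.8
```

```bash
python3 - <<'E'
from h import *
for n in ['side','wrist','scene']:
    e=take(n,n+'12.png')
print(e['s']['tool_pos'])
cv2.imwrite('pics/sc12c.png',cv2.resize(e['color'][165:270,325:425,::-1],None,fx=5,fy=5))
E
```

```text
[541.53846698 180.63863787 255.18478331]
```

View pics/sc12c.png

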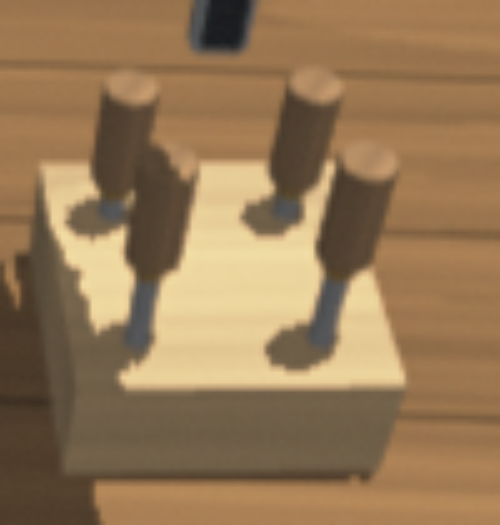

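View pics/wrist12.png

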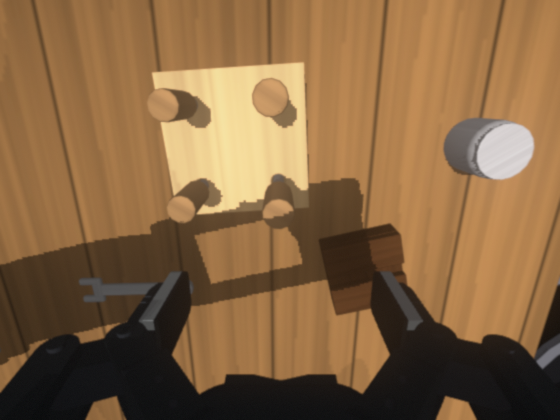

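All four rack spikes stand upright: the middle one is at crop (165,160–345), level with its kept twin. Now the long spike.

>>> carry_out(rows=[0,0,0,0,-2,-0.1,-1,0,0,0,0,-4,-0.2,-1,0,0,0,0,-6,-0.3,-1,0,0,0,0,-8,-0.4,-1,0,0,0,0,-8,-0.4,-1])

```text
time: 20.35
tool_pos: [529.6, -25.0, 252.1]
tcp_rot: [-153.0, 89.8, -153.3]
ft_force: [0.6, 0.3, -0.0]
finger_gap: 85.2
```

>>> carry_out(rows=[0,0,0,0,-2,-0.1,-0.4,0,0,0,0,-4,-0.2,-0.4,0,0,0,0,-6,-0.3,-0.4,0,0,0,0,-7.3,-0.36,-0.4,0,0,0,0,-7.3,-0.36,-0.4])

```text
time: 20.85
tool_pos: [520.7, -205.1, 252.0]
tcp_rot: [173.5, 89.8, 173.3]
ft_force: [-0.5, 0.4, -0.5]
finger_gap: 59.7
```

>>> carry_out(rows=[0,0,0,0,0,0,-0.4,0,0,0,0,0,0,-0.4,0,0,0,0,0,0,-0.4])

```text
time: 21.15
tool_pos: [522.2, -200.4, 253.8]
tcp_rot: [134.4, 90.0, 134.5]
ft_force: [-0.5, 0.3, 0.6]
finger_gap: 59.9
```

```bash
python3 - <<'E'
from h import *
d=take('wrist','w13.png'); print(d['s']['tool_pos'],d['s']['finger_gap'],d['s']['qd'].round(2))
E
```

```text
[ 522.15330089 -200.42989132  253.84814016] 59.8612129194044 [-0.18 -0.28 -0.37 -0.22 -0.02 -0.15]
```

View pics/w13.png

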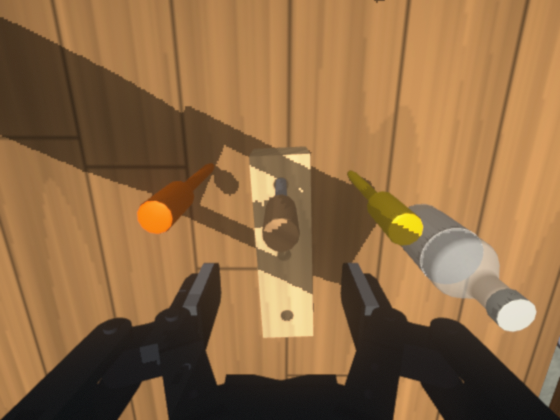

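>>> carry_out(rows=[0,0,0,0.8,-0.1,0,-0.4,0,0,0,1.8,-0.1,0,-0.4,0,0,0,3,-0.1,0,-0.4,0,0,0,4.1,-0.1,0,-0.4,0,0,0,4.1,-0.1,0,-0.4])

```text
time: 21.7
tool_pos: [519.4, -202.2, 147.2]
tcp_rot: [152.6, 89.6, 152.7]
ft_force: [-0.6, 0.6, -0.3]
finger_gap: 60.0
```

>>> carry_out(rows=[0,0,0,0,0,0,1,0,0,0,0,0,0,1,0,0,0,0,0,0,1,0,0,0,0,0,0,1,0,0,0,0,0,0,1], force=80)

```text
time: 22.2
tool_pos: [523.2, -205.1, 154.4]
tcp_rot: [-28.6, 89.8, -28.6]
ft_force: [-2.1, 0.5, 7.0]
finger_gap: 24.0
```

>>> carry_out(rows=[0,0,0,0,0,0,1,0,0,0,0,0,0,1])

```text
time: 22.4
tool_pos: [523.2, -205.1, 154.4]
tcp_rot: [-28.2, 89.8, -28.2]
ft_force: [-1.6, -0.3, 7.6]
finger_gap: 24.7
```

>>> carry_out(rows=[0,0,0,-0.8,0,0,1,0,0,0,-1.8,0,0,1,0,0,0,-3,0,0,1,0,0,0,-4.5,0,0,1,0,0,0,-6,0,0,1])

```text
time: 22.9
tool_pos: [521.9, -204.4, 303.8]
tcp_rot: [-21.8, 90.0, -21.8]
ft_force: [1.2, -0.7, -1.4]
finger_gap: 24.1
```

>>> carry_out(rows=[0,0,0,-1.5,0,0,1,0,0,0,-2.4,0,0,1,0,0,0,-2.4,0,0,1])

```text
time: 23.2
tool_pos: [523.5, -205.2, 367.6]
tcp_rot: [-26.2, 89.5, -26.2]
ft_force: [-0.5, 0.1, -0.6]
finger_gap: 24.6
```

```bash
python3 - <<'E'
from h import *
d=take('side','s14.png'); print(d['s']['tool_pos'],d['s']['finger_gap'])
d=take('scene','sc14.png')
E
```

```text
[ 523.46223028 -205.17868201  367.58079797] 24.595273738809805
```

View pics/sc14.png

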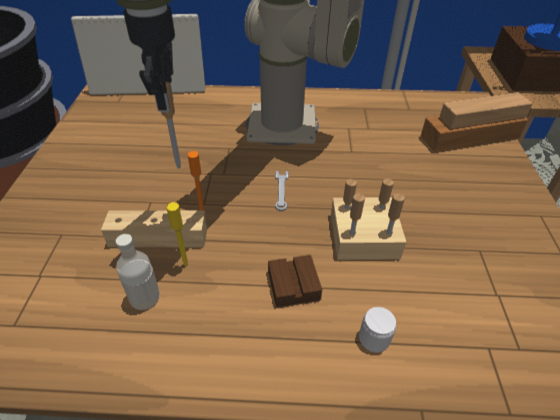

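The scene view shows the long spike drawn clear, with its tip at (179,167) and the stand empty.

>>> carry_out(rows=[0,0,0,0,1.5,0.2,1,0,0,0,0,3,0.4,1,0,0,0,0,4.5,0.6,1,0,0,0,0,6,0.7,1,0,0,0,0,7,0.8,1])

```text
time: 23.8
tool_pos: [541.2, -27.0, 359.3]
tcp_rot: [162.6, 89.8, 162.7]
ft_force: [1.0, -0.8, -1.0]
finger_gap: 24.5
```

>>> carry_out(rows=[0,0,0,0,1.5,0.2,1,0,0,0,0,2.5,0.4,1,0,0,0,0,3.1,0.4,1,0,0,0,0,3.1,0.4,1,0,0,0,0,3.1,0.4,1])

```text
time: 24.3
tool_pos: [551.6, 47.5, 360.7]
tcp_rot: [-160.7, 89.9, -160.7]
ft_force: [0.6, 0.3, -1.1]
finger_gap: 24.5
```

>>> carry_out(rows=[0,-0.5,0,0,0,0,1,0,-1,0,0,0,0,1,0,-1.6,0,0,0,0,1,0,-2.2,0,0,0,0,1,0,-2.8,0,0,0,0,1])

```text
time: 24.8
tool_pos: [551.9, 46.3, 361.8]
tcp_rot: [-0.1, 67.4, -0.2]
ft_force: [0.8, -0.5, -2.5]
finger_gap: 23.7
```

>>> carry_out(rows=[0,-0.7,0,0,0,0,1,0,-1.4,0,0,0,0,1,0,-2.1,0,0,0,0,1,0,-2.8,0,0,0,0,1,0,-2.8,0,0,0,0,1])

```text
time: 25.3
tool_pos: [549.6, 46.7, 356.6]
tcp_rot: [-0.1, 45.4, -0.2]
ft_force: [-0.4, -0.0, -2.1]
finger_gap: 24.7
```

```bash
python3 - <<'E'
from h import *
s=sense();M=R.from_euler('xyz',s['tcp_rot'],degrees=True).as_matrix()
tip=s['tool_pos']+M[:,0]*144.4
print(s['tool_pos'],M.round(3),tip, 'delta units', M.T@(np.array([656,48.5,140])-tip)/25)
d=take('side','s15.png');d=take('scene','sc15.png')
E
```

```text
[549.62675164  46.65508228 356.59468556] [[ 0.702  0.002  0.713]
 [-0.002  1.    -0.001]
 [-0.713 -0.001  0.702]] [650.94155875  46.37732855 253.7035163 ] delta units [ 3.38254658  0.08905112 -3.0469955 ]
```

View pics/sc15.png

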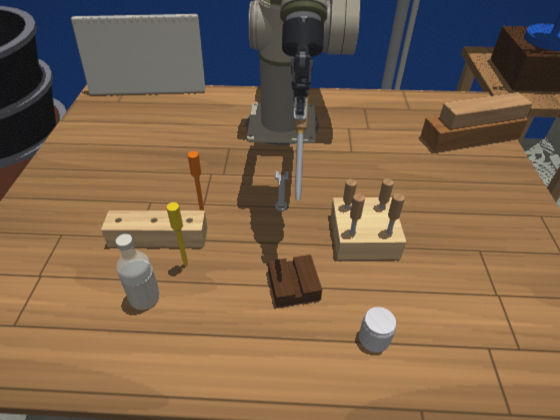

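>>> carry_out(rows=[0,0,0,0.8,0,-0.7,1,0,0,0,1.7,0.05,-1.5,1,0,0,0,2.6,0.1,-2.3,1,0,0,0,3.4,0.1,-3,1,0,0,0,3.4,0.1,-3,1])

```text
time: 25.9
tool_pos: [557.5, 50.0, 244.0]
tcp_rot: [-0.0, 45.7, -0.1]
ft_force: [-0.7, 0.4, -2.4]
finger_gap: 24.3
```

>>> carry_out(rows=[0,0,0,0,0,0,1,0,0,0,0,0,0,1,0,0,0,0,0,0,1,0,0,0,0,0,0,1,0,0,0,0,0,0,1])

```text
time: 26.4
tool_pos: [559.0, 50.5, 249.7]
tcp_rot: [-0.0, 45.1, -0.0]
ft_force: [0.2, 0.5, -2.0]
finger_gap: 24.1
```

>>> carry_out(rows=[0,0,0,0,0,0,1,0,0,0,0,0,0,1,0,0,0,0,0,0,1,0,0,0,0,0,0,1,0,0,0,0,0,0,1])

```text
time: 26.9
tool_pos: [558.7, 50.5, 248.6]
tcp_rot: [0.0, 45.2, 0.0]
ft_force: [0.2, 0.6, -0.8]
finger_gap: 24.1
```

```bash
python3 - <<'E'
from h import *
s=sense();M=R.from_euler('xyz',s['tcp_rot'],degrees=True).as_matrix()
print(s['tool_pos'],s['tool_pos']+M[:,0]*144.4,s['tcp_rot'],s['finger_gap'],s['qd'].round(2))
d=take('side','s16.png');d=take('scene','sc16.png')
E
```

```text
[558.65975128  50.53842585 248.60159118] [660.4042193   50.54195037 146.13489799] [5.95943630e-04 4.52026348e+01 1.98477346e-03] 24.062459257568985 [ 0.02 -0.02 -0.16 -0.13 -0.08 -0.01]
```

View pics/sc16.png

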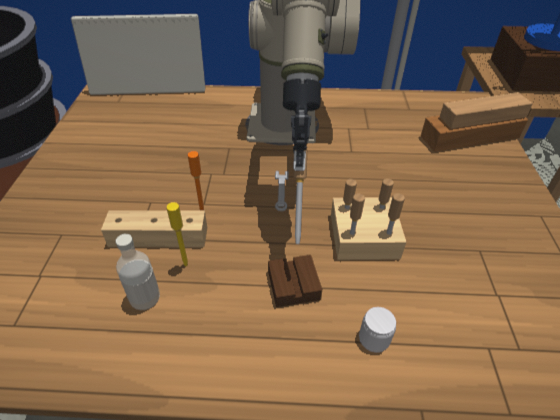

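View pics/s16.png

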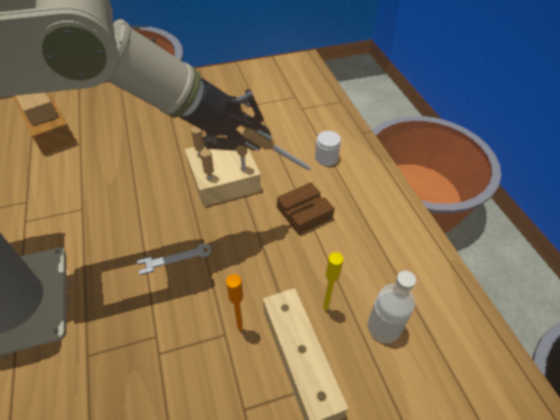

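```bash
python3 - <<'E'
from h import *
a=snapshot('scene');b=snapshot('side')
print(tri(a,(298,242.5),b,(308.5,167)),tri(a,(301,181),b,(268,144)))
e=a['color'][165:265,325:425,::-1]
cv2.imwrite('pics/rack_end.png',cv2.resize(e,None,fx=5,fy=5))
print(sense()['tool_pos'],sense()['qd'].round(2))
E
```

```text
(array([658.6,  53.3, 148. ]), 1.2) (array([569.3,  55.5, 233. ]), 2.4)
[558.67624554  50.52141052 248.60163389] [-0.    0.01  0.01 -0.08  0.02 -0.08]
```

View pics/rack_end.png

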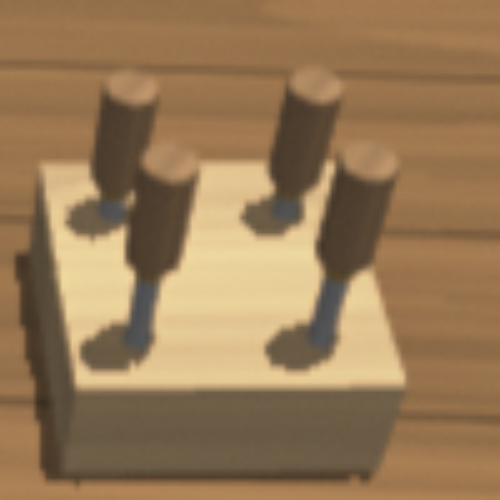

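The triangulated tip is at (659, 53, 148), about 5 mm sideways of the block's middle (656, 48.5) and 108 mm above its top, leaning about 45° and still. Handing in.

```bash
python3 -c "
from h import *
print(hand_in())"
```

```text
the job is handed in; nothing more can be done
None
```

The short and middle-length spikes stand released and upright in the free holes of their own rows. I then drew the longest spike from the stand, and it is still held over the splicing block. I handed in just after 27 s of the 72 s allowed; no verdict is reported.

**Last checks:**
- **Rack:** the last camera view shows all four spikes upright, the two placed ones level with the kept ones. I did not measure the depth of the placed points directly; I judged it from the matching handle heights and the gripper height at release.
- **Longest spike:** it leans about 45° with the point down and was still. From two camera views, the point is about 5 mm from the block's middle and about 108 mm above its top.
- **Disagreement:** the point worked out from the arm's own pose is about 3 mm away from the camera result. Both are well inside the limits.
- **Bystanders:** the bottle, tin and wrench look unmoved in the pictures; I did not measure them.

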